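Change over the seed samples on the balance and shaker

ROBOT

A 7-joint arm with a two-finger parallel gripper is mounted at the origin on the work surface. World frame = base frame: x ahead of the robot, y to its left, z up, the work surface at z = 0. Lengths are in m, angles in degrees, forces in N, time in s.
With the tool pointing down it reaches from about 0.425 to 0.825 m from the base axis. Payload 3.6 kg.
Tool frame: the origin (TCP) lies between the finger pads; the fingertips stand tcp_to_tips ahead of it and the grasp point (between the pads) lies 6 mm ahead of it (tcp_to_tips is the distance from the TCP to the fingertips, in m); z points along the fingers, y is the line along which they close (so a half turn about z gives the same grasp; the last joint's range is limited). The gripper opens to 93 mm and grips with 3 to 60 N. Pads are 15 mm wide; open, the fingers measure 128 mm over their backs; the gripper's body (75 mm by 188 mm) begins 65 mm behind the grasp point.
Start: joints at [-67.294, 35.231, -0.722, 81.555, 0.464, 63.22, -2.315], TCP at [0.267, 0.593, 0.244] pointing down, gripper open.
Joint ranges: [-178.69, 178.69], [-17.37, 117.87], [-77.05, 75.6], [15.02, 138.74], [-78.02, 258.01], [0.78, 113.62], [-162.83, 162.83]. Speed limits (degrees/s): [159.86, 159.86, 180, 180, 180, 180, 180].

INTERFACE

Orientations are given as a 3x3 rotation matrix whose columns are the frame's x, y, z axes.
In Python, from plant import state, camera, get_calibration, hand_in, tcp_to_tips gives the robot as it stands.
- The arm moves only by the shell command python3 -m pendant 'ROWS'. ROWS is JSON, a list that holds one entry, the list of rows, each a list of 7 numbers: the turn, a rotation vector about the world's x, y, z in degrees, then the shift along the world's x, y, z in cm, then the opening, from 0 (shut) to 1 (fully open). In form: [[[rx, ry, rz, tx, ty, tz, hand], ...]]. A call has 1 to 20 rows; each row is the pose to reach, as a shift and turn from the pose commanded when the call began; what a row does not reach only later rows make up. A row lasts 1/10 s, in which the tool goes at most 50 mm and 8.59 degrees, less where a joint would pass 70% of its speed; a pose out of reach is approached as far as the arm can. A call with a gripper value outside its range is refused whole. The fingers move at their own pace and stop on an object; the grip force is fixed at half the most. Time passes only in rows, so rows that repeat a pose let the fingers close. It gives the time, the measured TCP pose, the force, the opening and the grip force at its end, in the units of the state.
- state(): the state, without advancing time (a new reading comes with each control period).
- camera(name): name is "scene" or "top"; returns the picture (420x560x3 uint8, blue, green, red); there is no depth.
- get_calibration(name): a dict with "fx", "fy", "cx", "cy" (pixels), "D" ([k1, k2, p1, p2, k3] as OpenCV has them; the pictures are not rectified), "R" (3x3) and "t" (3): a world point X has camera coordinates R X + t. Camera axes: x right, y down, z forward; pixel columns grow to the right and rows downward; lengths in m; the calibration is good to about 2 mm. A picture is of the moment at which its call begins. get_calibration takes no time and is no camera call.
- hand_in(): hands the job in; it is judged then, once.
The state is a dict: "time_s": time; "q": joint angles; "joint_vel": joint speeds; "effort": joint torques, N m; "tcp_pos": TCP position; "ee_rot": TCP orientation; "force": force on the tool from outside, world axes, zero at the start; "moment": the same for the moment, N m; "gripper_width": opening from 0.0 (shut) to 1.0 (fully open); "grasp_force": force on a finger pad.
Only numpy, scipy, OpenCV 4.12 (cv2) and the standard library are available. Lean on these libraries where they do the work, as an engineer would, in place of code of your own. Each camera call takes 0.05 s, during which the arm holds its last target. There are 200 camera calls.

TASK

The vial and the tin are done on the balance and the shaker, and the jar and the bottle are waiting in the steel dish and the blue tray: change them over so that the jar stands in the middle of the balance pan, the square bottle in the middle of the shaker platform, the slim vial in the middle of the round dish and the oblong tin in the middle of the square tray. No place has room for two, so use the empty cork mat as a spare spot on the way. Keep every sample upright, set each one down gently rather than dropping it, and leave the beaker alone.

Things in the scene. Friction and masses are not known exactly. Their poses are not given: they have to be found in the camera images.
- jar: Sample jar: squat round amber glass jar with a white cap slightly wider than the glass, 60 mm diameter over the cap (glass 58), 66 mm tall, about 160 g. At the start it stands in the dish or in the tray. Origin: centre of the underside, z up.
- bottle: Square-bodied white plastic bottle, body 42 x 42 mm (sides along its x and y) and 60 mm high, then a round black cap 30 mm in diameter from 64 to 82 mm height; about 130 g. At the start it stands in the dish or in the tray, whichever the jar is not in. Origin: centre of the underside, z up.
- vial: Slim round clear vial with a white cap, 29 mm diameter, 76 mm tall, about 50 g. At the start it stands on the balance or on the shaker. Origin: centre of the underside, z up.
- tin: Oblong brass-coloured metal sample tin with a lid, 66 mm long (its x) by 36 mm wide (its y) by 42 mm high (lid from 30 mm up; below it 64 x 34), about 120 g. At the start it stands on the balance or on the shaker, whichever the vial is not on. Origin: centre of the underside, z up.
- balance: Compact laboratory balance, fixed: grey case 145 x 125 x 44 mm with a round steel weighing pan of 100 mm diameter whose flat top is 60 mm above the bench; the pan does not move. A small display strip lies in front of the pan at the -x side of the case. Origin: on the bench, under the pan's centre; z up.
- shaker: Compact plate shaker (switched off), fixed: white case 145 x 125 x 40 mm with a square black rubber platform 100 x 100 mm whose flat top is 60 mm above the bench; the platform does not move. Two small black knobs at the -x side of the case. Origin: on the bench, under the platform's centre; z up.
- dish: Round shallow steel dish, fixed to the bench: 106 mm diameter, inner floor 6 mm above the bench (about 94 mm across), thin rim 12 mm above the bench. Origin: on the bench, under the dish's centre; z up.
- tray: Square shallow blue plastic tray, fixed to the bench: 108 x 108 mm, inner floor 6 mm above the bench (100 mm across), rim 4 mm thick and 12 mm above the bench. Origin: on the bench, under the tray's centre; z up.
- mat: Flat oblong cork mat without rim, fixed to the bench: 90 mm (x) by 130 mm (y), top 6 mm above the bench. Empty at the start: the spare spot for setting a sample down on the way. Origin: on the bench, under the mat's centre; z up.
- beaker: Bystander: empty glass beaker, 70 mm rim diameter, 90 mm tall, standing at the right-hand edge of the work (y about -0.4 m). Not to be disturbed. Origin: centre of the underside, z up.
Mind the look-alikes: they are no part of the job. What is meant by the dish is not yellow, and is the larger of those in its own colour.

How it is judged:
By the outcome, as a careful person would: the job done as asked, in the order asked, and still so for the second after the job is handed in, with the robot touching nothing.
It also fails if it takes over 144 s, if anything falls off the work surface, if the arm or the gripper's body presses on something with over 40 N, if the wrist force passes 120 N, or if a joint passes its speed limit or range.

## Working session

There is one attempt and no reset: what is moved stays moved. The work goes in short steps, Python scripts to look and compute and a shell command to move; the robot and the scene stay as the last step left them, time stands still between calls to the robot, and variables do not carry over. Pictures are saved under pics/ and viewed, at most 14 in all, crops included, and the job is handed in when it is done.

```bash
ls; mkdir -p pics
python3 - <<'E'
from plant import *
import cv2
for n in("scene","top"):
    cv2.imwrite(f"pics/{n}0.png",camera(n))
    c=get_calibration(n);print(n,c)
s=state();print(s["time_s"],s["tcp_pos"],s["ee_rot"],s["gripper_width"],tcp_to_tips, s["force"])
E
```

```text
pics
scene {'fx': 520.0118877115558, 'fy': 520.0118877115558, 'cx': 285.53062832462336, 'cy': 209.34568273158956, 'D': array([-0.14329539,  0.        ,  0.        ,  0.        ,  0.        ]), 'R': array([[-0.43410012,  0.90084234, -0.00633822],
       [ 0.52982118,  0.24960862, -0.81054614],
       [-0.72859221, -0.3552163 , -0.58564048]]), 't': array([ 0.25533355, -0.19929077,  1.75799083])}
top {'fx': 495.39883726000386, 'fy': 495.39883726000386, 'cx': 281.2572566359561, 'cy': 212.1100543204745, 'D': array([-0.0118382,  0.       ,  0.       ,  0.       ,  0.       ]), 'R': array([[ 0.00643885, -0.99997568, -0.00267933],
       [-0.99722547, -0.00622239, -0.07417979],
       [ 0.07416131,  0.00314952, -0.99724128]]), 't': array([-0.04103419,  0.4781812 ,  1.47142778])}
0.1 [0.26644912 0.59218451 0.24260094] [[-9.11966813e-01  4.10263047e-01 -8.74580277e-04]
 [ 4.10263973e-01  9.11964378e-01 -2.10842938e-03]
 [-6.74246028e-05 -2.28162640e-03 -9.99997395e-01]] 1.0008796492024676 0.025 [-0.09958114  0.28437062 -0.34490618]
```

View pics/scene0.png

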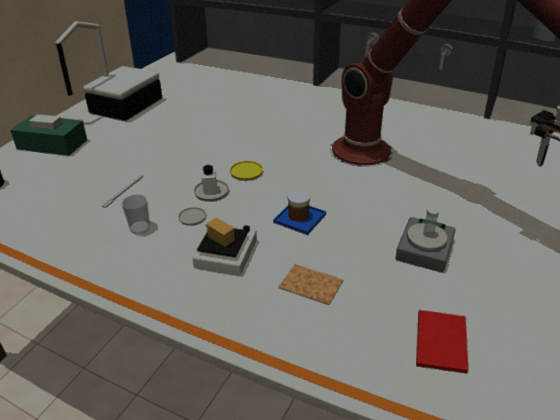

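View pics/top0.png

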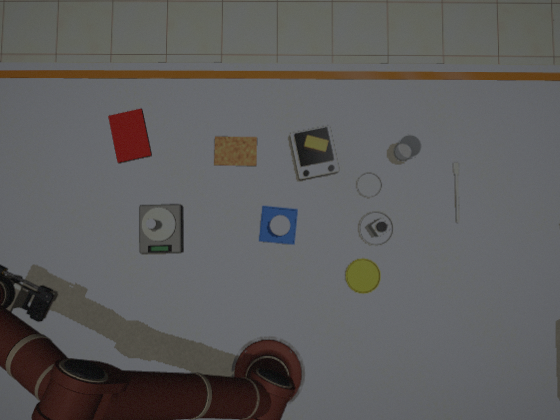

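Scene picture: bottle in the large steel ring at (211,190), jar in the blue tray at (300,213), vial on the balance at (431,222), tin on the shaker at (221,232), empty cork mat at (311,284), beaker at (137,213).
Candidates for the dish in the top picture: large steel ring (376,228), small steel ring (369,185) and yellow dish (362,276). I choose the large steel one. The red mat (130,135) could be taken for the cork one at (235,151).

```bash
cat > h.py <<'E'
import numpy as np, cv2
from plant import *
def ray(n,px):
    c=get_calibration(n);K=np.array([[c["fx"],0,c["cx"]],[0,c["fy"],c["cy"]],[0,0,1]])
    u=cv2.undistortPoints(np.array(px,float).reshape(-1,1,2),K,c["D"]).reshape(-1,2)
    R,t=np.array(c["R"]),np.array(c["t"])
    return -R.T@t,np.c_[u,np.ones(len(u))]@R
def plane(n,px,z):
    o,d=ray(n,px);return o+d*((z-o[2])/d[:,2])[:,None]
def proj(n,P):
    c=get_calibration(n);K=np.array([[c["fx"],0,c["cx"]],[0,c["fy"],c["cy"]],[0,0,1]])
    return cv2.projectPoints(np.array(P,float).reshape(-1,1,3),cv2.Rodrigues(np.array(c["R"]))[0],np.array(c["t"]),K,c["D"])[0].reshape(-1,2)
E
python3 - <<'E'
import cv2,numpy as np
t=cv2.imread("pics/top0.png")
c=np.vstack([np.hstack([cv2.resize(t[y-32:y+32,x-32:x+32],(256,256),interpolation=cv2.INTER_CUBIC) for x,y in r]) for r in [[(376,228),(278,225),(160,229)],[(314,153),(235,151),(369,185)]]])
cv2.imwrite("pics/c1.png",np.clip(c*1.4,0,255).astype(np.uint8))
for x,y in [(380,227),(374,226),(370,228),(280,225),(265,235),(152,224),(170,225),(165,245),(316,143),(316,160),(305,165),(235,151),(300,140),(330,100),(392,228),(390,221)]: print((x,y),t[y,x],end=' ')
E
```

```text
(380, 227) [40 41 40] (374, 226) [105 104 101] (370, 228) [49 52 52] (280, 225) [111 108 104] (265, 235) [108  68  40] (152, 224) [110 106 104] (170, 225) [104 105 104] (165, 245) [33 35 31] (316, 143) [ 57 101 103] (316, 160) [40 40 36] (305, 165) [49 54 55] (235, 151) [ 51  78 102] (300, 140) [33 33 30] (330, 100) [110 106 104] (392, 228) [72 72 73] (390, 221) [80 81 80]
```

View pics/c1.png

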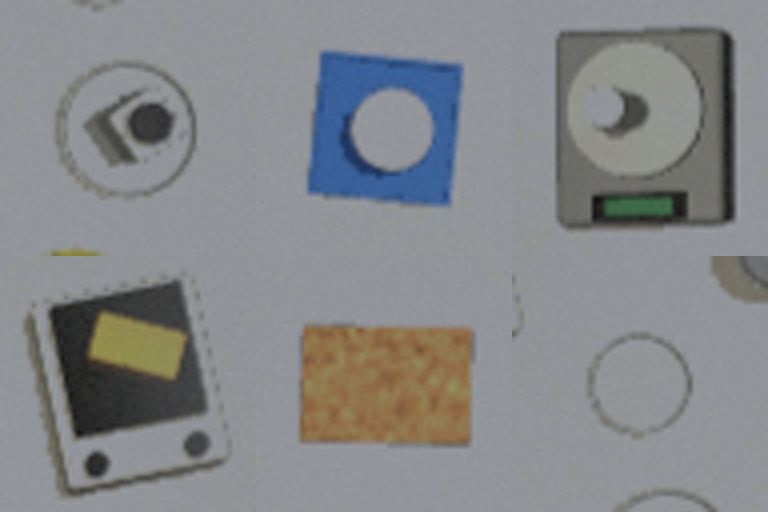

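Crop shows large plain steel dish holding the square bottle (cap at crop (152,122)), jar in blue tray, vial off-centre on the pan, tin turned on the platform, cork mat empty; the last tile is the smaller steel ring (decoy). Now measuring.

```bash
cat > m.py <<'E'
from h import *
def win(m,b):
    o=np.zeros_like(m);x0,y0,x1,y1=b;o[y0:y1,x0:x1]=m[y0:y1,x0:x1];return o
def big(m):
    cs=cv2.findContours(m.astype(np.uint8),cv2.RETR_EXTERNAL,cv2.CHAIN_APPROX_NONE)[0]
    return max(cs,key=cv2.contourArea)
def rect(n,m,z,name):
    r=cv2.minAreaRect(cv2.convexHull(big(m)));P=plane(n,cv2.boxPoints(r),z)
    e=P[[1,2]]-P[[0,1]];L=np.linalg.norm(e,axis=1)
    k=int(np.argmax(L));print(name,"c",(P.mean(0)[:2]*1e3).round(1),"size",(L*1e3).round(1),"long-axis deg",np.degrees(np.arctan2(e[k][1],e[k][0])).round(1));return P.mean(0)
def circ(n,m,z,name):
    h=cv2.convexHull(big(m)).reshape(-1,2);P=plane(n,h,z)[:,:2]
    (c,r)=cv2.minEnclosingCircle(P.astype(np.float32));A=np.c_[2*P,np.ones(len(P))];s=np.linalg.lstsq(A,(P**2).sum(1),rcond=None)[0]
    print(name,"fit",(s[:2]*1e3).round(1),"d",(2e3*np.sqrt(s[2]+s[0]**2+s[1]**2)).round(1));return s[:2]
def hsv(i): return cv2.split(cv2.cvtColor(i,cv2.COLOR_BGR2HSV))
E
cat > m1.py <<'E'
from m import *
n="top";t=cv2.imread("pics/top0.png");H,S,V=hsv(t)
rect(n,win((H>95)&(H<125)&(S>90),(250,195,305,255)),.012,"tray")
circ(n,win((S<40)&(V>80),(267,210,293,240)),.066+.006,"jar")
rect(n,win((H>5)&(H<25)&(S>90),(205,125,265,175)),.006,"mat")
rect(n,win((H>20)&(H<35)&(S>80),(295,125,335,165)),.102,"tin")
w=win((V<70)|((H>20)&(H<35)&(S>80)),(292,125,336,167));rect(n,w,.06,"platform")
rect(n,win(V<98,(130,195,190,260)),.044,"balance case")
pan=win((V>85)&(S<40),(139,205,178,243));circ(n,pan,.06,"pan")
circ(n,win((V>107),(145,215,158,232)),.136,"vialcap?")
circ(n,win(V<50,(376,220,390,234)),.088,"bottlecap")
circ(n,win(V<97,(355,208,397,248)),.012,"dish")
# tri-angulate vial/jar/cap heights & views
s=cv2.imread("pics/scene0.png")
a=cv2.resize(s[165:203,190:232],None,fx=9,fy=9,interpolation=cv2.INTER_CUBIC)
b=cv2.resize(t[206:250,353:399],None,fx=8,fy=8,interpolation=cv2.INTER_CUBIC)
h=max(a.shape[0],b.shape[0]);f=lambda i:cv2.copyMakeBorder(i,0,h-i.shape[0],0,0,cv2.BORDER_CONSTANT)
cv2.imwrite("pics/c2.png",np.clip(np.hstack([f(a),f(b)])*1.9,0,255).astype(np.uint8))
E
python3 m1.py
```

```text
tray c [440.6 -28.3] size [106.8 107.3] long-axis deg -95.4
jar fit [436.9 -33.8] d 56.5
mat c [667.5 104.7] size [ 87.5 127.4] long-axis deg -91.4
tin c [ 672.4 -135.7] size [34.8 65.8] long-axis deg -104.6
platform c [ 670.3 -131.8] size [100.  100.8] long-axis deg -168.4
balance case c [426.1 316.3] size [130.5 150.4] long-axis deg -178.8
pan fit [439.3 321.8] d 98.7
vialcap? fit [436.6 324.5] d 23.9
bottlecap fit [ 433.9 -323.7] d 27.3
dish fit [ 432.5 -320.2] d 106.0
```

View pics/c2.png

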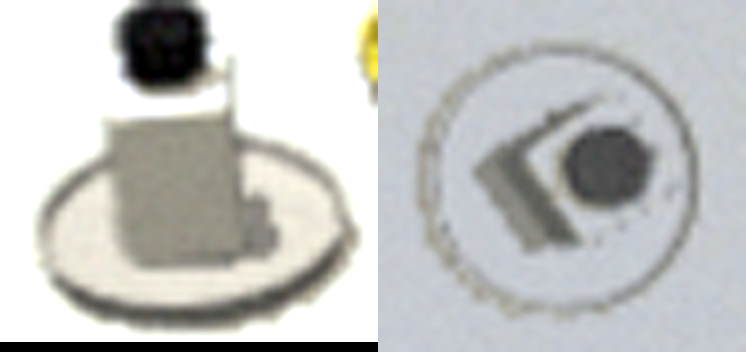

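Left, the bottle in the scene view: cap at about (207,169), front-face top edge from (201.9,178.6) to (215.8,177.4). Right, the top view: body's upper corner near (371,224.8), with edges suggesting a yaw of about 33°. I'll check the vial, jar and bottle across both views.

Run:
```python
from m import *
s=cv2.imread("pics/scene0.png");H,S,V=hsv(s)
def tri(a,b):
    o1,d1=ray("top",[a]);o2,d2=ray("scene",[b]);d1,d2=d1[0]/np.linalg.norm(d1),d2[0]/np.linalg.norm(d2)
    k=np.linalg.lstsq(np.c_[d1,-d2],o2-o1,rcond=None)[0];p,q=o1+k[0]*d1,o2+k[1]*d2
    return (1e3*(p+q)/2).round(1),(1e3*np.linalg.norm(p-q)).round(1)
print("cam",plane("top",[[281,212]],0))
print("vial top",plane("top",[[151.25,224]],.136), proj("scene",[[.4366,.3245,.136],[.4366,.3245,.06]]))
e=plane("top",[[371,224.75],[374.8,218.25+0],[378,236]],.066);print("body edges",e.round(4), np.degrees(np.arctan2(*(e[2]-e[0])[[1,0]])),np.degrees(np.arctan2(*(e[1]-e[0])[[1,0]])))
f=plane("scene",[[201.9,178.6],[215.8,177.4]],.066);print("front edge",f.round(4),np.linalg.norm(f[1]-f[0]),np.degrees(np.arctan2(*(f[1]-f[0])[[1,0]])))
# scene: bottle cap mask centroid (cap mid height .006+.073)
m=win((V<45).astype(np.uint8),(198,162,220,178));M=cv2.moments(m,True);c=[M['m10']/M['m00'],M['m01']/M['m00']];print("cap scene",c,plane("scene",[c],.079))
print("jar scene pred",proj("scene",[[.437,-.034,.072]]),"bottle pred",proj("scene",[[.434,-.324,.079]]))
a=cv2.resize(s[195:245,405:455],(400,400),interpolation=cv2.INTER_CUBIC);b=cv2.resize(s[185:235,275:325],(400,400),interpolation=cv2.INTER_CUBIC)
cv2.imwrite("pics/c3.png",np.clip(np.hstack([a,b])*1.3,0,255).astype(np.uint8))
```

```text
cam [[ 0.48007919 -0.03716141  0.        ]]
vial top [[0.43441596 0.32097648 0.136     ]] [[432.99612711 210.49847241]
 [428.15783029 235.01844393]]
body edges [[ 0.4397 -0.2989  0.066 ]
 [ 0.4586 -0.31    0.066 ]
 [ 0.4072 -0.3189  0.066 ]] -148.3103907310562 -30.499010454727383
front edge [[ 0.4638 -0.328   0.066 ]
 [ 0.4412 -0.2947  0.066 ]] 0.0402467120442701 124.1439072176372
cap scene [207.86301369863014, 169.6164383561644] [[ 0.43182846 -0.32669206  0.079     ]]
jar scene pred [[298.27384    196.58102958]] bottle pred [[208.23649545 170.17234539]]
```

View pics/c3.png

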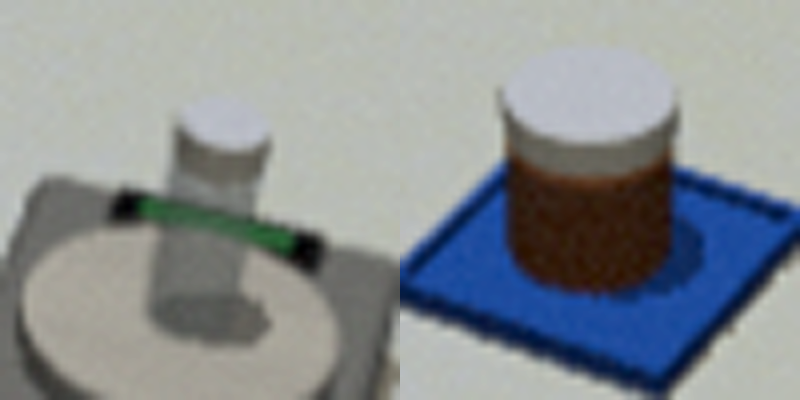

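Crop: vial cap centre at scene (433.2,210.5), jar cap at (298.8,196.9). Both are within 0.5 px of the prediction from the top view, so the measured positions hold: vial (436,323), jar (437,-34), bottle (433,-325, yaw 33°), tin (672,-136), all in mm. Order: vial→mat, jar→balance, tin→tray, bottle→shaker, vial→dish.

```bash
python3 -m pendant '[[[0,0,0,4,-7,0,1],[0,0,0,8,-13,-1,1],[0,0,0,12,-19,-2,1],[0,0,0,15,-24,-3,1],[0,0,0,17,-27,-4,1],[0,0,0,17,-27,-4,1],[0,0,0,17,-27,-4,1],[0,0,0,17,-27,-4,1]]]'
```

```text
time_s: 0.9
tcp_pos: [0.439, 0.3177, 0.2027]
ee_rot: [[-0.908, 0.418, -0.0], [0.418, 0.908, -0.004], [-0.001, -0.004, -1.0]]
force: [-0.3, -0.6, 0.4]
gripper_width: 1.003
grasp_force: 0.0
```

```bash
python3 -m pendant '[[[0,0,0,-0.3,0.5,0,1],[0,0,0,-0.3,0.5,-3,1],[0,0,0,-0.3,0.5,-6,1],[0,0,0,-0.3,0.5,-8.5,1],[0,0,0,-0.3,0.5,-9.7,1],[0,0,0,-0.3,0.5,-9.7,1],[0,0,0,-0.3,0.5,-9.7,1]]]' && python3 -m pendant '[[[0,0,0,0,0,0,0.7],[0,0,0,0,0,0,0.5],[0,0,0,0,0,0,0.3],[0,0,0,0,0,0,0.1],[0,0,0,0,0,0,0],[0,0,0,0,0,0,0],[0,0,0,0,0,0,0],[0,0,0,0,0,0,0],[0,0,0,0,0,0,0],[0,0,0,0,0,0,0],[0,0,0,0,0,0,0],[0,0,0,0,0,0,0]]]'
```

```text
time_s: 1.6
tcp_pos: [0.4335, 0.3294, 0.1074]
ee_rot: [[-0.913, 0.409, 0.001], [0.409, 0.913, 0.002], [-0.0, 0.002, -1.0]]
force: [0.1, -0.7, 0.4]
gripper_width: 1.0
grasp_force: 0.0
time_s: 2.8
tcp_pos: [0.4336, 0.3278, 0.1066]
ee_rot: [[-0.912, 0.41, -0.0], [0.41, 0.912, -0.0], [0.0, -0.0, -1.0]]
force: [0.1, -0.8, -0.7]
gripper_width: 0.303
grasp_force: 30.0
```

```bash
python3 -m pendant '[[[0,0,0,0,0,1,0],[0,0,0,0,0,3,0],[0,0,0,0,0,5,0],[0,0,0,1,-1,6,0],[0,0,0,3,-3,6,0],[0,0,0,6,-6,6,0],[0,0,0,9,-9,6,0],[0,0,0,12,-11.5,6,0],[0,0,0,15,-14.5,6,0],[0,0,0,18,-17.3,6,0],[0,0,0,21,-20,6,0],[0,0,0,22.5,-21.5,6,0],[0,0,0,23,-22.2,6,0],[0,0,0,23,-22.2,6,0],[0,0,0,23,-22.2,6,0],[0,0,0,23,-22.2,6,0],[0,0,0,23,-22.2,6,0]]]'
python3 - <<'E'
from h import *
cv2.imwrite("pics/s1.png",camera("scene"));i=camera("top");cv2.imwrite("pics/t1.png",i);cv2.imwrite("pics/t1c.png",cv2.resize(i[100:270,110:440],None,fx=2.4,fy=2.4,interpolation=cv2.INTER_CUBIC))
E
```

```text
time_s: 4.5
tcp_pos: [0.6629, 0.1076, 0.1669]
ee_rot: [[-0.913, 0.408, -0.0], [0.408, 0.913, 0.001], [0.001, 0.001, -1.0]]
force: [-0.5, 0.1, -0.2]
gripper_width: 0.31
grasp_force: 30.0
```

View pics/s1.png

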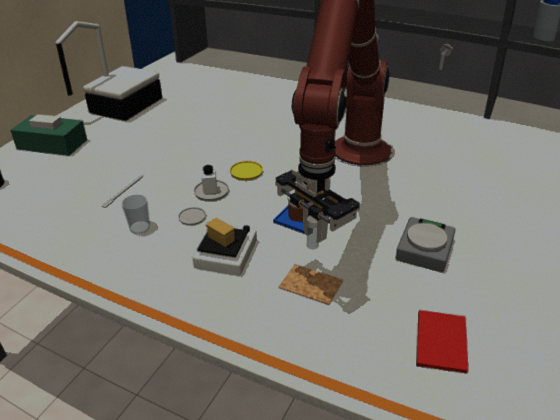

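Vial is held upright at (312,236) and hangs over the mat; everything else is untouched. Lowering it.

```bash
python3 -m pendant '[[[0,0,0,0.2,0,-2,0],[0,0,0,0.2,0,-5,0],[0,0,0,0.2,0,-8,0],[0,0,0,0.2,0,-10,0],[0,0,0,0.2,0,-10.8,0],[0,0,0,0.2,0,-11.1,0],[0,0,0,0.2,0,-11.3,0],[0,0,0,0.2,0,-11.4,0],[0,0,0,0.2,0,-11.4,0],[0,0,0,0.2,0,-11.4,0],[0,0,0,0.2,0,-11.4,0]]]' && python3 -m pendant '[[[0,0,0,0,0,0,0.4],[0,0,0,0,0,0,0.5],[0,0,0,0,0,0,0.6],[0,0,0,0,0,0,0.8],[0,0,0,0,0,0,0.8],[0,0,0,0,0,1,0.8],[0,0,0,0,0,4,0.8],[0,0,0,0,0,8,0.8],[0,0,0,0,0,12,0.8],[0,0,0,0,0,14,0.8],[0,0,0,0,0,14,0.8],[0,0,0,0,0,14,1]]]'
```

```text
time_s: 5.7
tcp_pos: [0.666, 0.1058, 0.0532]
ee_rot: [[-0.912, 0.41, 0.001], [0.41, 0.912, 0.0], [-0.001, 0.0, -1.0]]
force: [0.1, -0.7, -0.7]
gripper_width: 0.305
grasp_force: 30.0
time_s: 6.9
tcp_pos: [0.6654, 0.1057, 0.193]
ee_rot: [[-0.912, 0.41, 0.0], [0.41, 0.912, 0.0], [-0.0, 0.0, -1.0]]
force: [0.2, 0.0, -0.3]
gripper_width: 0.848
grasp_force: 0.0
```

```bash
python3 -m pendant '[[[0,0,0,-3,-2,0,1],[0,0,0,-7,-4,0,1],[0,0,0,-11,-6.5,0,1],[0,0,0,-15,-9,0,1],[0,0,0,-19,-11.5,0,1],[0,0,0,-22,-13.5,-2,1],[0,0,0,-22.9,-14,-4,1],[0,0,0,-22.9,-14,-6,1],[0,0,0,-22.9,-14,-6,1],[0,0,0,-22.9,-14,-6,1],[0,0,0,-22.9,-14,-6,1]]]'
python3 - <<'E'
from h import *
i=camera("top");cv2.imwrite("pics/t2.png",i);cv2.imwrite("pics/t2c.png",cv2.resize(i[100:270,110:440],None,fx=2.4,fy=2.4,interpolation=cv2.INTER_CUBIC))
E
```

```text
time_s: 8.0
tcp_pos: [0.4372, -0.034, 0.1329]
ee_rot: [[-0.912, 0.41, 0.001], [0.41, 0.912, 0.0], [-0.0, 0.0, -1.0]]
force: [0.2, 0.3, 0.6]
gripper_width: 0.999
grasp_force: 0.0
```

View pics/t2c.png

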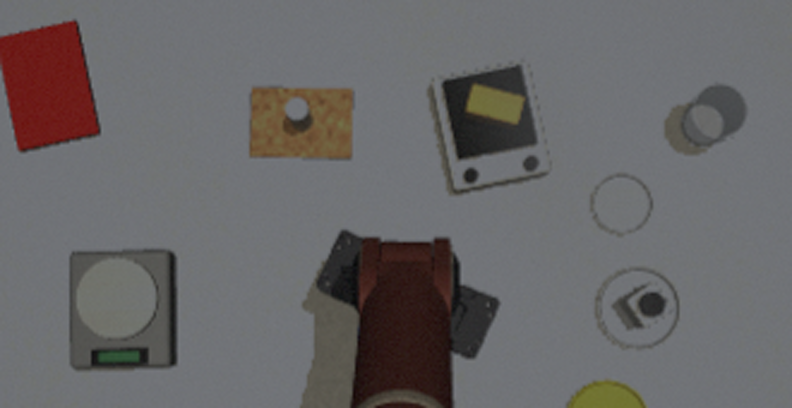

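The vial stands on the mat at crop (296,108), and the pan is clear, so I can remeasure it. Now gripping the jar.

```bash
python3 - <<'E'
from m import *
t=cv2.imread("pics/t2.png");H,S,V=hsv(t)
circ("top",win((V>85)&(S<40),(139,203,178,243)),.06,"pan")
circ("top",win((S<60)&(V>85),(222,132,244,153)),.082,"vial on mat")
print(plane("top",[[110+296/2.4,100+108/2.4]],.082), plane("top",[[110+(76+158)/4.8,100+(257+340)/4.8]],.06))
E
python3 -m pendant '[[[0,0,0,0,0,-2,1],[0,0,0,0,0,-5,1],[0,0,0,0,0,-7.5,1],[0,0,0,0,0,-8.7,1],[0,0,0,0,0,-8.7,1],[0,0,0,0,0,-8.7,1],[0,0,0,0,0,-8.7,0.8],[0,0,0,0,0,-8.7,0.6],[0,0,0,0,0,-8.7,0.5],[0,0,0,0,0,-8.7,0.4],[0,0,0,0,0,-8.7,0.3],[0,0,0,0,0,-8.7,0.3],[0,0,0,0,0,-8.7,0.3],[0,0,0,0,0,-8.7,0.3]]]'
```

```text
pan fit [436.6 306.8] d 126.8
vial on mat fit [700.9 105.2] d 62.3
[[0.6683905  0.10235679 0.082     ]] [[0.43715536 0.31922836 0.06      ]]
time_s: 9.45
tcp_pos: [0.4371, -0.0339, 0.0459]
ee_rot: [[-0.912, 0.41, 0.001], [0.41, 0.912, 0.0], [-0.001, 0.001, -1.0]]
force: [0.5, 2.3, 5.6]
gripper_width: 0.632
grasp_force: 30.0
```

```bash
python3 - <<'E'
from m import *
for f in("top0","t2"):
    t=cv2.imread(f"pics/{f}.png");H,S,V=hsv(t)
    for th in (82,88,94):
        circ("top",win((V>th)&(S<40),(140,206,179,243)),.06,f"pan{th}")
g=cv2.imread("pics/scene0.png");
t=cv2.imread("pics/t2.png");print(t[224,136:182,1],t[200:250,159,1])
E
python3 -m pendant '[[[0,0,0,0,0,0.2,0.3],[0,0,0,0,0,0.6,0.3],[0,0,0,0,0,1.5,0.3],[0,0,0,0,0,3,0.3],[0,0,0,0,0,5,0.3],[0,0,0,0,0,7,0.3],[0,0,0,0,0,9,0.3],[0,0,0,0,0,10.5,0.3],[0,0,0,0,0,11,0.3],[0,0,0,0,0,11,0.3],[0,0,0,0,0,11,0.3]]]'
```

```text
pan82 fit [436.5 317.7] d 105.2
pan88 fit [439.2 322. ] d 97.6
pan94 fit [438.8 321.8] d 96.2
pan82 fit [433.9 315.2] d 144.7
pan88 fit [439.6 322.2] d 99.8
pan94 fit [439.2 321.9] d 97.8
[115 112 112  71  80  90 114 116 115 115 114 115 116 114 115 115 115 115
 114 113 115 114 114 116 114 115 116 113 115 115 115 114 115 114 116 117
 115 117 109  84  79  87  87  79  60  30] [115 115 114 113  99  74  83  98 114 114 115 115 114 115 115 116 115 114
 114 115 115 115 115 116 116 116 115 114 115 114 115 115 114 115 113 114
 114 115 114 114 103  85  86  85  80  58  57  81  81  81]
time_s: 10.55
tcp_pos: [0.436, -0.0343, 0.1552]
ee_rot: [[-0.912, 0.41, -0.001], [0.41, 0.912, -0.0], [0.001, -0.001, -1.0]]
force: [-0.0, 0.8, -2.3]
gripper_width: 0.637
grasp_force: 30.0
```

```bash
python3 -m pendant '[[[0,0,0,0,1,0,0.3],[0,0,0,0,3,0,0.3],[0,0,0,0,6,0,0.3],[0,0,0,0,9.5,0,0.3],[0,0,0,0,13,0,0.3],[0,0,0,0,16.5,0,0.3],[0,0,0,0.1,20,0,0.3],[0,0,0,0.1,23.5,0,0.3],[0,0,0,0.2,27,0,0.3],[0,0,0,0.2,30.5,0,0.3],[0,0,0,0.2,33,0,0.3],[0,0,0,0.2,35,0,0.3],[0,0,0,0.2,35.6,0,0.3],[0,0,0,0.2,35.6,0,0.3],[0,0,0,0.2,35.6,0,0.3],[0,0,0,0.2,35.6,0,0.3],[0,0,0,0.2,35.6,-1,0.3],[0,0,0,0.2,35.6,-2,0.3],[0,0,0,0.2,35.6,-2,0.3],[0,0,0,0.2,35.6,-2,0.3]]]'
python3 - <<'E'
from h import *
i=camera("scene");cv2.imwrite("pics/s3.png",cv2.resize(i[90:270,330:510],(540,540),interpolation=cv2.INTER_CUBIC))
E
```

```text
time_s: 12.55
tcp_pos: [0.4384, 0.3214, 0.135]
ee_rot: [[-0.912, 0.411, -0.001], [0.411, 0.912, -0.001], [0.001, -0.001, -1.0]]
force: [0.6, -0.6, -2.3]
gripper_width: 0.634
grasp_force: 30.0
```

View pics/s3.png

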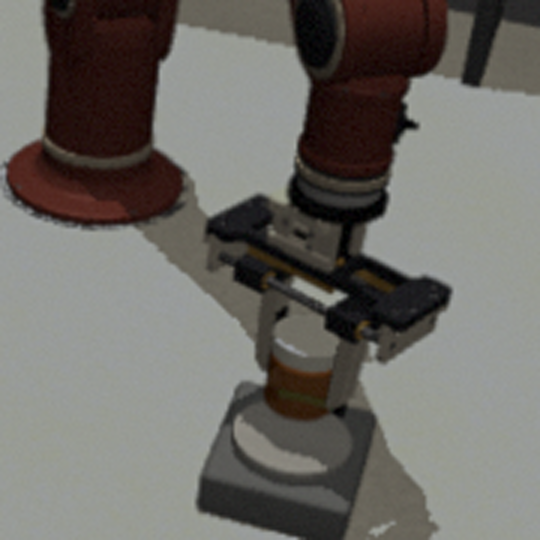

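Jar is upright between the pads at crop (300,380), hanging above the pan. Setting it down.

```bash
python3 -m pendant '[[[0,0,0,0.1,0.1,-1,0.3],[0,0,0,0.1,0.1,-2,0.3],[0,0,0,0.1,0.1,-2.8,0.3],[0,0,0,0.1,0.1,-3.2,0.3],[0,0,0,0.1,0.1,-3.4,0.3],[0,0,0,0.1,0.1,-3.5,0.3],[0,0,0,0.1,0.1,-3.6,0.3],[0,0,0,0.1,0.1,-3.6,0.3],[0,0,0,0.1,0.1,-3.6,0.3]]]' && python3 -m pendant '[[[0,0,0,0,0,0,0.66],[0,0,0,0,0,0,0.7],[0,0,0,0,0,0,0.8],[0,0,0,0,0,0,0.9],[0,0,0,0,0,0,1],[0,0,0,0,0,0,1],[0,0,0,0,0,0,1],[0,0,0,0,0,1,1],[0,0,0,0,0,4,1],[0,0,0,0,0,8,1],[0,0,0,0,0,12,1],[0,0,0,0,0,12,1],[0,0,0,0,0,12,1]]]'
```

```text
time_s: 13.5
tcp_pos: [0.4399, 0.3229, 0.1]
ee_rot: [[-0.912, 0.41, 0.001], [0.41, 0.912, 0.0], [-0.0, 0.001, -1.0]]
force: [-0.7, -0.2, -0.2]
gripper_width: 0.631
grasp_force: 30.0
time_s: 14.8
tcp_pos: [0.4399, 0.323, 0.2211]
ee_rot: [[-0.912, 0.41, 0.002], [0.41, 0.912, 0.002], [-0.001, 0.002, -1.0]]
force: [0.1, 0.4, -0.5]
gripper_width: 0.997
grasp_force: 0.0
```

```bash
python3 -m pendant '[[[0,0,-5,1,-2,0,1],[0,0,-10,3,-5,0,1],[0,0,-17,5,-9,0,1],[0,0,-24,7,-13,0,1],[0,0,-31,9,-17,0,1],[0,0,-38,11,-21,0,1],[0,0,-45,13,-25,0,1],[0,0,-52,15,-29,0,1],[0,0,-59,17,-33,0,1],[0,0,-66,19,-37,0,1],[0,0,-73,21,-41,0,1],[0,0,-78,22.5,-44.5,0,1],[0,0,-80.4,23.2,-45.9,-2,1],[0,0,-80.4,23.2,-45.9,-4,1],[0,0,-80.4,23.2,-45.9,-4,1],[0,0,-80.4,23.2,-45.9,-4,1],[0,0,-80.4,23.2,-45.9,-4,1]]]'
python3 - <<'E'
from m import *
i=camera("top");cv2.imwrite("pics/t4.png",i);H,S,V=hsv(i)
# jar on pan: cap lighter/darker vs pan: save crop
s=camera("scene");cv2.imwrite("pics/s4.png",s)
a=cv2.resize(i[195:260,125:195],(560,520),interpolation=cv2.INTER_CUBIC);b=cv2.resize(s[195:250,195:260],(240,203))
cv2.imwrite("pics/t4c.png",np.clip(np.hstack([a,cv2.copyMakeBorder(b,0,317,0,0,cv2.BORDER_CONSTANT)])*1.4,0,255).astype(np.uint8))
rect("top",win((H>95)&(H<125)&(S>90),(250,195,305,255)),.012,"tray")
E
```

```text
time_s: 16.5
tcp_pos: [0.6721, -0.1356, 0.1803]
ee_rot: [[0.251, 0.968, 0.001], [0.968, -0.251, 0.0], [0.0, 0.001, -1.0]]
force: [0.1, -1.1, 0.0]
gripper_width: 1.003
grasp_force: 0.0
tray c [419.2 -73. ] size [67.  13.7] long-axis deg -5.1
```

View pics/t4c.png

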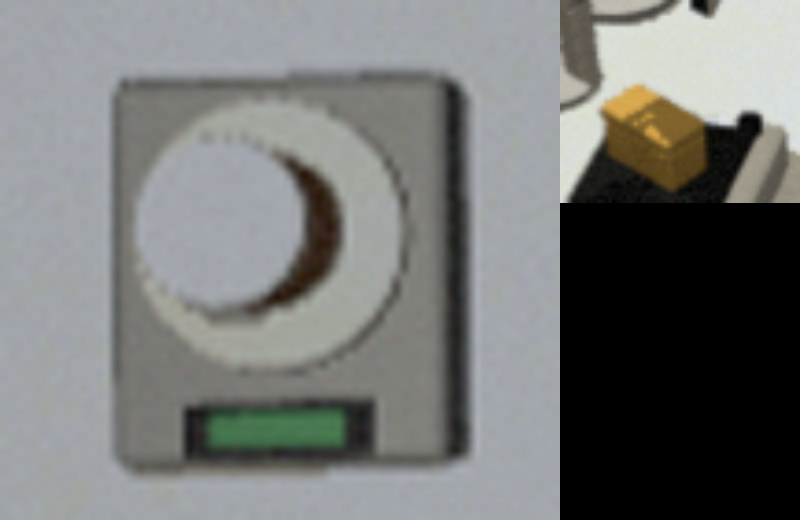

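Jar stands upright on the pan: cap centre at crop (221,222), or pixel (152.6,222.8), slightly displaced by perspective. The tin is between the fingers' approach line. Going down on the tin.

```bash
python3 - <<'E'
from m import *
print("jar",plane("top",[[152.6,222.75]],.126),"pan",plane("top",[[125+270.5/8,195+235/8]],.06))
E
python3 -m pendant '[[[0,0,0,0,0,-2,1],[0,0,0,0,0,-5,1],[0,0,0,0,0,-7.2,1],[0,0,0,0,0,-8.2,1],[0,0,0,0,0,-8.2,1],[0,0,0,0,0,-8.2,1],[0,0,0,0,0,-8.2,0.8],[0,0,0,0,0,-8.2,0.6],[0,0,0,0,0,-8.2,0.4],[0,0,0,0,0,-8.2,0.3],[0,0,0,0,0,-8.2,0.2],[0,0,0,0,0,-8.2,0.1],[0,0,0,0,0,-8.2,0.1],[0,0,0,0,0,-8.2,0.1],[0,0,0,0,0,-8.2,0.1],[0,0,0,0,0,-8.2,0.1],[0,0,0,0,0,-8.2,0.1]]]' && python3 -m pendant '[[[0,0,0,0,0,0.2,0.1],[0,0,0,0,0,0.6,0.1],[0,0,0,0,0,1.5,0.1],[0,0,0,0,0,3,0.1],[0,0,0,0,0,5,0.1],[0,0,0,0,0,7,0.1],[0,0,0,0,0,8,0.1],[0,0,0,0,0,8,0.1],[0,0,0,0,0,8,0.1]]]'
python3 - <<'E'
from h import *
s=camera("scene");cv2.imwrite("pics/s5.png",cv2.resize(s[120:280,150:350],(700,560),interpolation=cv2.INTER_CUBIC))
E
```

```text
jar [[0.43841228 0.31995685 0.126     ]] pan [[0.43715654 0.31904554 0.06      ]]
time_s: 18.3
tcp_pos: [0.6718, -0.1363, 0.0976]
ee_rot: [[0.252, 0.968, 0.0], [0.968, -0.252, -0.0], [-0.0, 0.0, -1.0]]
force: [0.3, 0.6, -0.4]
gripper_width: 0.384
grasp_force: 30.0
time_s: 19.2
tcp_pos: [0.6713, -0.1361, 0.1775]
ee_rot: [[0.252, 0.968, -0.001], [0.968, -0.252, 0.0], [0.0, -0.001, -1.0]]
force: [0.4, -0.5, -1.2]
gripper_width: 0.382
grasp_force: 30.0
```

View pics/s5.png

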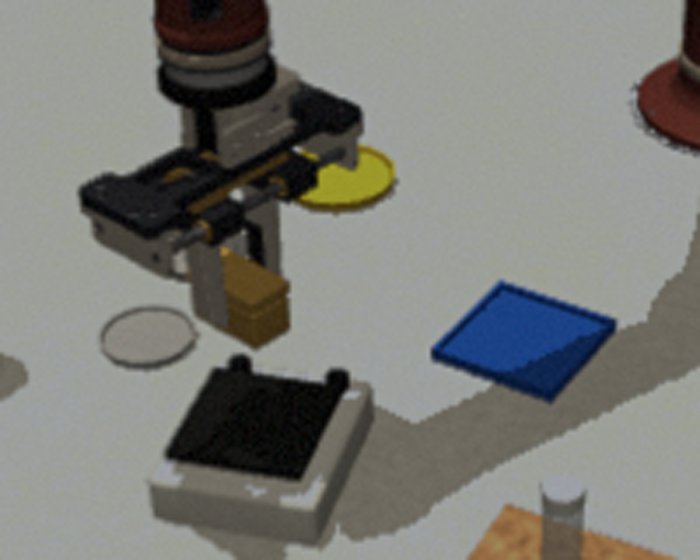

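Tin is held upright (crop (255,300)), the platform is clear and the tray is empty. Moving it to the tray, squared to it.

```bash
python3 -m pendant '[[[0,0,1,-1,0.5,0,0.1],[0,0,2,-3,1.4,0,0.1],[0,0,4,-6,2.8,0,0.1],[0,0,5,-9,4.2,0,0.1],[0,0,6,-12,5.6,0,0.1],[0,0,7,-15,7,0,0.1],[0,0,8,-18,8.4,0,0.1],[0,0,9,-21,9.8,0,0.1],[0,0,9,-22.5,10.5,0,0.1],[0,0,9,-23.1,10.8,-1,0.1],[0,0,9,-23.1,10.8,-3,0.1],[0,0,9,-23.1,10.8,-6,0.1],[0,0,9,-23.1,10.8,-9,0.1],[0,0,9,-23.1,10.8,-11,0.1],[0,0,9,-23.1,10.8,-12.3,0.1],[0,0,9,-23.1,10.8,-12.8,0.1],[0,0,9,-23.1,10.8,-13.1,0.1],[0,0,9,-23.1,10.8,-13.3,0.1],[0,0,9,-23.1,10.8,-13.4,0.1],[0,0,9,-23.1,10.8,-13.4,0.1]]]' && python3 -m pendant '[[[0,0,0,0,0,0,0.1],[0,0,0,0,0,0,0.42],[0,0,0,0,0,0,0.5],[0,0,0,0,0,0,0.6],[0,0,0,0,0,0,0.6],[0,0,0,0,0,0,0.6],[0,0,0,0,0,1,0.6],[0,0,0,0,0,4,0.6],[0,0,0,0,0,8,0.6],[0,0,0,0,0,12,1],[0,0,0,0,0,15,1],[0,0,0,0,0,15,1],[0,0,0,0,0,15,1]]]'
```

```text
time_s: 21.25
tcp_pos: [0.441, -0.0282, 0.044]
ee_rot: [[0.098, 0.995, 0.001], [0.995, -0.098, 0.0], [0.0, 0.001, -1.0]]
force: [0.5, 0.1, -0.8]
gripper_width: 0.383
grasp_force: 30.0
time_s: 22.55
tcp_pos: [0.4406, -0.028, 0.1944]
ee_rot: [[0.098, 0.995, 0.002], [0.995, -0.098, 0.001], [0.001, 0.001, -1.0]]
force: [0.4, 0.5, -0.6]
gripper_width: 0.894
grasp_force: 0.0
```

```bash
python3 -m pendant '[[[0,0,-5,0,-2,0,1],[0,0,-11,0,-5,0,1],[0,0,-18,0,-9,0,1],[0,0,-25,-0.2,-13,0,1],[0,0,-32,-0.3,-17,0,1],[0,0,-39,-0.5,-21,0,1],[0,0,-46,-0.7,-25,0,1],[0,0,-51.4,-0.8,-28.5,0,1],[0,0,-51.4,-0.8,-29.7,-2,1],[0,0,-51.4,-0.8,-29.7,-4,1],[0,0,-51.4,-0.8,-29.7,-4,1],[0,0,-51.4,-0.8,-29.7,-4,1],[0,0,-51.4,-0.8,-29.7,-4,1]]]'
python3 - <<'E'
from m import *
i=camera("top");s=camera("scene");cv2.imwrite("pics/t6.png",i);H,S,V=hsv(i)
rect("top",win((H>20)&(H<35)&(S>80),(250,195,305,255)),.048,"tin in tray")
rect("top",win((H>95)&(H<125)&(S>90),(250,195,305,255)),.012,"tray")
rect("top",win((V<70),(292,125,336,167)),.06,"platform")
a=cv2.resize(s[140:220,170:270],(600,480),interpolation=cv2.INTER_CUBIC);cv2.imwrite("pics/s6.png",np.clip(a*1.4,0,255).astype(np.uint8))
E
```

```text
time_s: 23.85
tcp_pos: [0.4326, -0.3257, 0.154]
ee_rot: [[0.839, 0.544, 0.0], [0.544, -0.839, -0.001], [-0.0, 0.001, -1.0]]
force: [-0.3, 0.9, -0.2]
gripper_width: 1.002
grasp_force: 0.0
tin in tray c [439.9 -28. ] size [33.6 63.8] long-axis deg -95.7
tray c [440.6 -28.3] size [106.8 107.3] long-axis deg -95.4
platform c [ 670.4 -131.6] size [99.1 99.4] long-axis deg -168.5
```

View pics/s6.png

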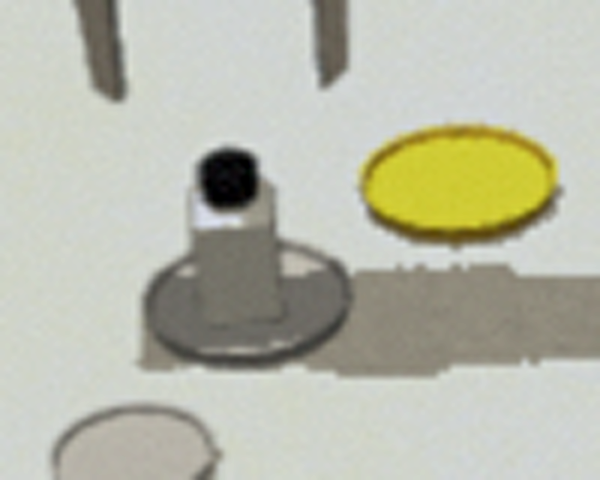

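Tin is centred in the tray to within 1 mm. The fingertips (crop (105,95) and (335,80)) straddle the bottle (crop (235,260)) squarely to its front face. Gripping the bottle.

```bash
python3 -m pendant '[[[0,0,0,0,0,-2,1],[0,0,0,0,0,-5,1],[0,0,0,0,0,-8,1],[0,0,0,0,0,-10,1],[0,0,0,0,0,-10.6,1],[0,0,0,0,0,-10.6,1],[0,0,0,0,0,-10.6,0.8],[0,0,0,0,0,-10.6,0.6],[0,0,0,0,0,-10.6,0.5],[0,0,0,0,0,-10.6,0.4],[0,0,0,0,0,-10.6,0.3],[0,0,0,0,0,-10.6,0.2],[0,0,0,0,0,-10.6,0.2],[0,0,0,0,0,-10.6,0.2],[0,0,0,0,0,-10.6,0.2],[0,0,0,0,0,-10.6,0.2]]]' && python3 -m pendant '[[[0,0,0,0,0,0.2,0.2],[0,0,0,0,0,0.6,0.2],[0,0,0,0,0,1.5,0.2],[0,0,0,0,0,3,0.2],[0,0,0,0,0,5,0.2],[0,0,0,0,0,7,0.2],[0,0,0,0,0,9,0.2],[0,0,0,0,0,11,0.2],[0,0,0,0,0,12,0.2],[0,0,0,0,0,12,0.2],[0,0,0,0,0,12,0.2]]]'
python3 - <<'E'
from m import *
i=camera("top");s=camera("scene");cv2.imwrite("pics/t7.png",i);cv2.imwrite("pics/s7f.png",s);H,S,V=hsv(i)
cv2.imwrite("pics/s7.png",np.clip(cv2.resize(s[110:220,150:280],(650,550),interpolation=cv2.INTER_CUBIC)*1.3,0,255).astype(np.uint8))
E
```

```text
time_s: 25.55
tcp_pos: [0.4328, -0.3255, 0.0477]
ee_rot: [[0.839, 0.544, 0.0], [0.544, -0.839, -0.0], [0.0, 0.001, -1.0]]
force: [-0.4, -0.9, -0.2]
gripper_width: 0.449
grasp_force: 30.0
time_s: 26.65
tcp_pos: [0.4324, -0.3247, 0.1673]
ee_rot: [[0.839, 0.545, -0.001], [0.545, -0.839, 0.001], [0.0, -0.001, -1.0]]
force: [-0.9, 0.9, -1.1]
gripper_width: 0.448
grasp_force: 30.0
```

View pics/s7.png

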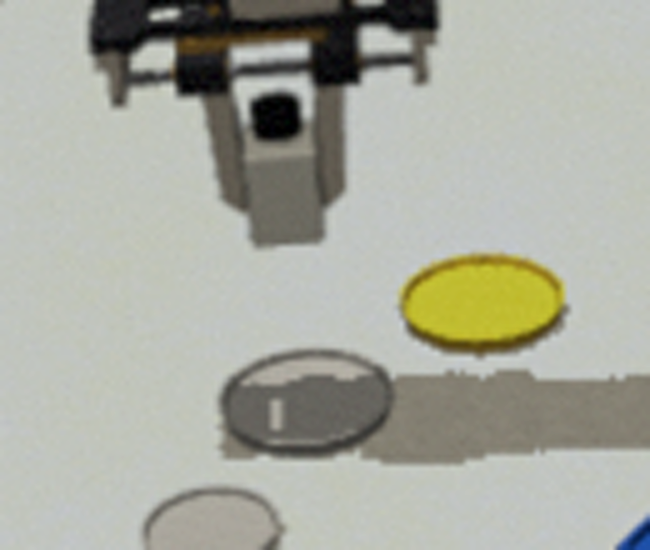

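Bottle is held upright (crop (285,190)) and the steel dish is empty at crop (307,402). Carrying the bottle to the shaker.

```bash
python3 - <<'E'
from m import *
print("dish scene",plane("scene",[[211.4,190.4]],.012))
E
python3 -m pendant '[[[0,0,-2,1,1,0,0.2],[0,0,-4,3,2.5,0,0.2],[0,0,-7,6,5,0,0.2],[0,0,-10,9,7.4,0,0.2],[0,0,-13,12,9.8,0,0.2],[0,0,-16,15,12.2,0,0.2],[0,0,-19,18,14.6,0,0.2],[0,0,-21.4,21,17,0,0.2],[0,0,-21.4,23,18.7,0,0.2],[0,0,-21.4,23.7,19.3,0,0.2],[0,0,-21.4,23.7,19.3,-1,0.2],[0,0,-21.4,23.7,19.3,-2.5,0.2],[0,0,-21.4,23.7,19.3,-4.5,0.2],[0,0,-21.4,23.7,19.3,-5.7,0.2],[0,0,-21.4,23.7,19.3,-6.1,0.2],[0,0,-21.4,23.7,19.3,-6.4,0.2],[0,0,-21.4,23.7,19.3,-6.5,0.2],[0,0,-21.4,23.7,19.3,-6.6,0.2],[0,0,-21.4,23.7,19.3,-6.6,0.2],[0,0,-21.4,23.7,19.3,-6.6,0.2]]]' && python3 -m pendant '[[[0,0,0,0,0,0,0.2],[0,0,0,0,0,0,0.48],[0,0,0,0,0,0,0.55],[0,0,0,0,0,0,0.7],[0,0,0,0,0,0,0.8],[0,0,0,0,0,0,0.8],[0,0,0,0,0,1,0.8],[0,0,0,0,0,4,0.8],[0,0,0,0,0,8,0.8],[0,0,0,0,0,11,1],[0,0,0,0,0,11,1],[0,0,0,0,0,11,1]]]'
```

```text
dish scene [[ 0.43761935 -0.31772712  0.012     ]]
time_s: 28.75
tcp_pos: [0.6699, -0.1323, 0.1022]
ee_rot: [[0.98, 0.201, 0.001], [0.201, -0.98, -0.0], [0.001, 0.0, -1.0]]
force: [-0.5, -0.5, -1.4]
gripper_width: 0.451
grasp_force: 30.0
time_s: 29.95
tcp_pos: [0.6698, -0.1324, 0.2129]
ee_rot: [[0.98, 0.201, 0.002], [0.201, -0.98, -0.0], [0.002, 0.0, -1.0]]
force: [-0.4, 0.7, -0.5]
gripper_width: 0.983
grasp_force: 0.0
```

Run:
```python
from m import *
i=camera("top");s=camera("scene");cv2.imwrite("pics/t8.png",i);cv2.imwrite("pics/s8.png",s);H,S,V=hsv(i)
circ("top",win((S<50)&(V>90),(224,137,243,155)),.082,"vial")
for th in(85,92,97,100): circ("top",win(V<th,(355,208,397,248)),.012,"dish%d"%th)
Hs,Ss,Vs=hsv(s)
a=cv2.resize(i[120:180,205:265],(400,400),interpolation=cv2.INTER_CUBIC);b=cv2.resize(i[203:253,351:401],(400,400),interpolation=cv2.INTER_CUBIC)
cv2.imwrite("pics/c8.png",np.clip(np.hstack([a,b])*1.4,0,255).astype(np.uint8))
```

```text
vial fit [668.6 102.8] d 26.8
dish85 fit [438.4  22.8] d 789.2
dish92 fit [ 434.3 -333.4] d 80.4
dish97 fit [ 433.1 -326.1] d 94.9
dish100 fit [ 432.7 -324.7] d 97.7
```

View pics/c8.png

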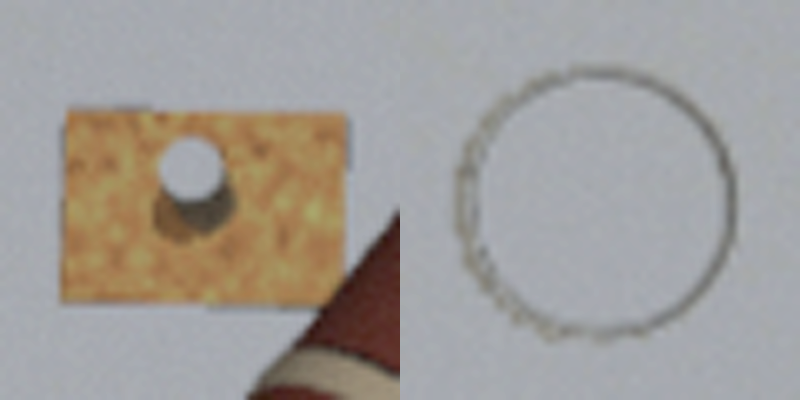

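Left: vial upright on the mat, cap at crop (190,168). Right: empty steel dish, ring centre about crop (599,200), or pixel (375.6,227.8).

```bash
python3 - <<'E'
from m import *
print(plane("top",[[375.2,227.6],[375.6,227.8]],.012).round(4))
P=[[.4325+.053*np.cos(a),-.3205+.053*np.sin(a),.012] for a in (0,np.pi/2,np.pi,-np.pi/2)]
print(((proj("top",P)-[351,203]+.5)*8-.5).round(0)+[400,0])
E
python3 -m pendant '[[[0,0,0,0,2,0,1],[0,0,0,0,5,0,1],[0,0,0,0,9,0,1],[0,0,0,0,13,0,1],[0,0,0,0,17,0,1],[0,0,0,0,21,-2,1],[0,0,0,-0.1,23.5,-4,1],[0,0,0,-0.1,23.5,-6,1],[0,0,0,-0.1,23.5,-7,1],[0,0,0,-0.1,23.5,-7,1],[0,0,0,-0.1,23.5,-7,1]]]'
```

```text
[[ 0.4339 -0.3211  0.012 ]
 [ 0.4333 -0.3223  0.012 ]]
[[595.  63.]
 [455. 203.]
 [597. 345.]
 [736. 205.]]
time_s: 31.15
tcp_pos: [0.6689, 0.1011, 0.1419]
ee_rot: [[0.98, 0.198, 0.0], [0.198, -0.98, -0.001], [0.0, 0.001, -1.0]]
force: [-0.2, -0.5, -0.0]
gripper_width: 0.998
grasp_force: 0.0
```

```bash
python3 -m pendant '[[[0,0,0,0,0,-2,1],[0,0,0,0,0,-5,1],[0,0,0,0,0,-7.5,1],[0,0,0,0,0,-9,1],[0,0,0,0,0,-9,1],[0,0,0,0,0,-9,0.9],[0,0,0,0,0,-9,0.7],[0,0,0,0,0,-9,0.5],[0,0,0,0,0,-9,0.3],[0,0,0,0,0,-9,0.2],[0,0,0,0,0,-9,0.1],[0,0,0,0,0,-9,0],[0,0,0,0,0,-9,0],[0,0,0,0,0,-9,0],[0,0,0,0,0,-9,0],[0,0,0,0,0,-9,0],[0,0,0,0,0,-9,0]]]' && python3 -m pendant '[[[0,0,0,0,0,0.2,0],[0,0,0,0,0,0.6,0],[0,0,0,0,0,2,0],[0,0,0,0,0,4,0],[0,0,0,0,0,7,0],[0,0,0,0,0,10,0],[0,0,0,0,0,13,0],[0,0,0,0,0,15,0],[0,0,0,0,0,15,0],[0,0,0,0,0,15,0]]]'
```

```text
time_s: 32.85
tcp_pos: [0.6686, 0.1027, 0.0516]
ee_rot: [[0.98, 0.201, -0.0], [0.201, -0.98, 0.0], [-0.0, -0.0, -1.0]]
force: [-0.3, 0.7, -0.2]
gripper_width: 0.306
grasp_force: 30.0
time_s: 33.85
tcp_pos: [0.6685, 0.1028, 0.202]
ee_rot: [[0.98, 0.201, 0.0], [0.201, -0.98, 0.001], [0.001, -0.0, -1.0]]
force: [-0.1, 0.6, -1.2]
gripper_width: 0.302
grasp_force: 30.0
```

```bash
python3 -m pendant '[[[0,0,0,-0.5,-1,0,0],[0,0,0,-1.5,-3,0,0],[0,0,0,-3.3,-6,0,0],[0,0,0,-5,-9,0,0],[0,0,0,-7,-12.6,0,0],[0,0,0,-9,-16.2,0,0],[0,0,0,-11,-19.8,0,0],[0,0,0,-13,-23.4,0,0],[0,0,0,-15,-27,0,0],[0,0,0,-17,-30.6,0,0],[0,0,0,-19,-34.2,0,0],[0,0,0,-21,-37.8,0,0],[0,0,0,-22.5,-40.5,0,0],[0,0,0,-23.2,-41.9,0,0],[0,0,0,-23.5,-42.4,0,0],[0,0,0,-23.5,-42.4,-2,0],[0,0,0,-23.5,-42.4,-5,0],[0,0,0,-23.5,-42.4,-8,0],[0,0,0,-23.5,-42.4,-10,0],[0,0,0,-23.5,-42.4,-10,0]]]' && python3 -m pendant '[[[0,0,0,0,0,0,0],[0,0,0,0,0,-2,0],[0,0,0,0,0,-3.5,0],[0,0,0,0,0,-4.3,0],[0,0,0,0,0,-4.7,0],[0,0,0,0,0,-4.9,0],[0,0,0,0,0,-5,0],[0,0,0,0,0,-5,0],[0,0,0,0,0,-5,0],[0,0,0,0,0,-5,0]]]'
```

```text
time_s: 35.85
tcp_pos: [0.4321, -0.3183, 0.0984]
ee_rot: [[0.979, 0.202, -0.006], [0.202, -0.979, 0.006], [-0.005, -0.007, -1.0]]
force: [-0.4, -0.1, -0.7]
gripper_width: 0.306
grasp_force: 30.0
time_s: 36.85
tcp_pos: [0.4338, -0.3214, 0.0519]
ee_rot: [[0.98, 0.201, 0.0], [0.201, -0.98, -0.0], [0.0, 0.0, -1.0]]
force: [0.2, -0.9, -0.2]
gripper_width: 0.305
grasp_force: 30.0
```

```bash
python3 -m pendant '[[[0,0,0,0,0,0,0.4],[0,0,0,0,0,0,0.5],[0,0,0,0,0,0,0.7],[0,0,0,0,0,0,0.7],[0,0,0,0,0,0,0.7],[0,0,0,0,0,1,0.7],[0,0,0,0,0,4,0.7],[0,0,0,0,0,8,0.7],[0,0,0,0,0,12,0.7],[0,0,0,0,0,16,0.7],[0,0,0,1,3,19,0.7],[0,0,0,3,7,19,0.7],[0,0,0,5,11,19,0.7],[0,0,0,6,15,19,0.7],[0,0,0,6,18,19,0.7],[0,0,0,6,20,19,0.7],[0,0,0,6,20,19,0.7],[0,0,0,6,20,19,0.7],[0,0,0,6,20,19,0.7]]]'
python3 - <<'E'
from m import *
i=camera("top");s=camera("scene");cv2.imwrite("pics/t9.png",i);H,S,V=hsv(i)
t=[cv2.resize(i[y-32:y+32,x-32:x+32],(256,256),interpolation=cv2.INTER_CUBIC) for x,y in[(376,228),(314,153),(160,229)]]
u=[cv2.resize(s[y-32:y+32,x-32:x+32],(256,256),interpolation=cv2.INTER_CUBIC) for x,y in[(211,180),(225,235),(428,230)]]
cv2.imwrite("pics/c9.png",np.clip(np.vstack([np.hstack(t),np.hstack(u)])*1.4,0,255).astype(np.uint8))
E
```

```text
time_s: 38.75
tcp_pos: [0.4934, -0.1233, 0.2422]
ee_rot: [[0.98, 0.198, 0.001], [0.198, -0.98, -0.001], [0.001, 0.001, -1.0]]
force: [-0.4, -0.5, -0.2]
gripper_width: 0.699
grasp_force: 0.0
```

View pics/c9.png

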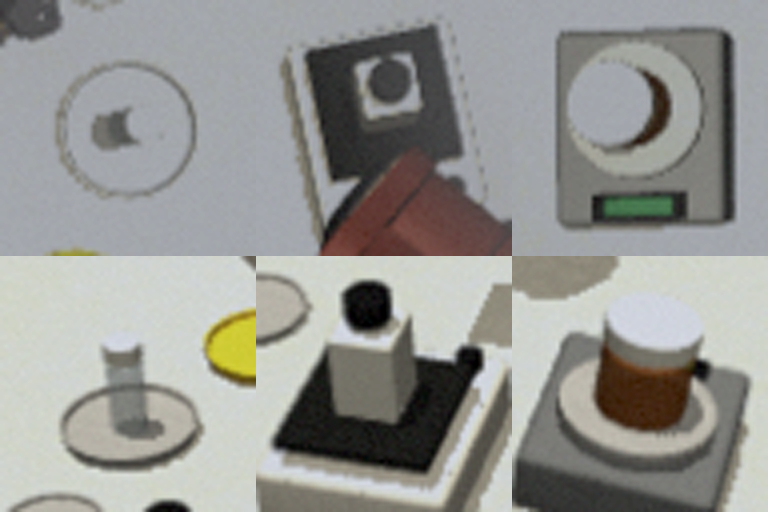

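Final look: vial upright in the large steel dish, bottle upright on the platform (body top centre at top pixel (315,142.5)), jar upright on the pan. Last numeric check:

Run:
```python
from m import *
i=cv2.imread("pics/t9.png");H,S,V=hsv(i)
print("bottle",plane("top",[[315,142.5]],.12), "platform 670.4,-131.7")
rect("top",win((V>95),(303,128,328,154)),.12,"bottle body")
print("vial cap scene",plane("scene",[[179+123/4,148+(342-256)/4]],.082),"dish 434,-321")
```

```text
bottle [[ 0.66886806 -0.13250136  0.12      ]] platform 670.4,-131.7
bottle body c [ 669.7 -132. ] size [40.3 39. ] long-axis deg -79.2
vial cap scene [[ 0.43299768 -0.31908785  0.082     ]] dish 434,-321
```

All four samples are within about 2 mm of their centres and upright, so I'm handing in.

```bash
python3 -c "from plant import *; print(hand_in())"
```

```text
the job is handed in; nothing more can be done
None
```

The changeover is done and handed in at about 39 s: jar on the balance, bottle on the shaker, vial in the large steel dish and tin in the tray, each measured within about 2 mm of its centre; jar, bottle and vial were seen upright afterwards, while the tin's position was only measured from above, and I never went near the beaker.

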